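# Hold the loupe in focus over the marked ring

## Robot

A 7-joint arm with a two-finger parallel gripper is mounted at the origin on the work surface; the furniture and walls round the work are solid. World frame = base frame: x ahead of the robot, y to its left, z up, the work surface at z = 0. Lengths are in m, angles in rad, forces in N, time in s.
With the tool pointing down it reaches from about 0.4 to 0.875 m from the base axis. Payload 6.5 kg.
Tool frame: the origin (TCP) lies at the very end of the fingers, on their centre line; the grasp point (between the pads) lies 19 mm behind it; z points along the fingers, y is the direction in which the jaws open and shut (so a half turn about z gives the same grasp; the last joint's range is limited). The gripper opens to 85 mm and grips with 20 to 120 N. Pads are 22 mm wide; open, the fingers measure 114 mm over their backs; the gripper's body (76 mm by 85 mm) begins 54 mm behind the grasp point. The pads swing forward as they close: fully open they stand 13 mm farther back than shut.
Start: joints at [0.676, 0.536, -0.004, 1.538, 0.003, 1.067, -0.071], TCP at [0.479, -0.439, 0.231] pointing down, gripper open.
Joint ranges: [-2.7, 2.7], [-0.37, 2.16], [-1.27, 1.26], [0.24, 2.4], [-1.31, 4.45], [0.19, 1.91], [-2.76, 2.76]. Speed limits (rad/s): [2.39, 2.39, 3.14, 3.14, 3.14, 3.14, 3.14].

## Interface

Orientations are given as a unit quaternion [x, y, z, w].
In Python, from bench import * gives the robot as it stands.
- The arm moves only by the tool carry_out, never from a script. Its argument "increments" is a list of rows, each a list of 3 entries, a list of its own where there are three numbers: the shift along the tool's x, y, z in mm, then the turn, a rotation vector about the tool's x, y, z in rad, then the opening, from 0 (shut) to 1 (fully open). In form: [[[dx, dy, dz], [ax, ay, az], fingers], ...]. A call has 1 to 8 rows; each row shifts and turns the commanded pose from where the row before left it, along the tool's axes as they then stand; what a row does not reach is not made up. A row lasts 1/8 s, in which the tool goes at most 62.5 mm and 10.7 degrees, less where a joint would pass 70% of its speed; a pose out of reach is approached as far as the arm can. A call with a gripper value outside its range is refused whole. The fingers move at their own pace and stop on an object; "grip_force" is the grip in N (left out, the last holds). Time passes only in rows, so rows that do not move let the fingers close. It gives the time, the measured TCP pose, the force and the opening at its end, in the units of the state.
- read_state(): the state, without advancing time (a new reading comes with each control period).
- snapshot(name): name is "scene" or "top" or "wrist"; returns a dict with "pixels" (384x512x3 uint8, blue, green, red), "z_map" (384x512 float32, m along the optical axis (not along the pixel's ray), 0 where there is no reading), "K" (3x3 intrinsics, pixels), "rvec" (rotation vector, rad) and "tvec" (3), from world to camera coordinates, as OpenCV has them. Camera axes: x right, y down, z forward; pixel columns grow to the right and rows downward; lengths in m; the calibration is good to about 2 mm. A picture is of the moment at which its call begins.
- job_done(): hands the job in, once; it reports no verdict.
Trained networks look in a picture, given as the dict that the camera call returned (one of the last four; its "shot" number tells which), for a name from the list of things; names that differ only in an ending like _2 or _b are one class to them, and where a whole thing is asked for, a point or a joint stands for the part that bears it (a point fixed in the world has none). Each returns a list of dicts, best first, with "score" (0 to 1); they miss things now and then, are a little off and sometimes report something else, mostly with a low value. They report only what shows in the picture. A call takes as long as a camera call. They do not tell look-alikes from the thing itself.
- search_frame(picture, target): "box" ([left, top, width, height] in pixels, round what is visible of it).
- regions_of(picture, target): "pixels" (384x512 bool, what is visible of it) and "box" ([left, top, width, height] in pixels, round what is visible of it).
The state is a dict: "clock": time; "joint_pos": joint angles; "qd": joint speeds; "joint_torque": joint torques, N m; "tool_pos": TCP position; "ee_rot": TCP orientation; "contact_force": force on the tool from outside, world axes, zero at the start; "torque": the same for the moment, N m; "gripper_width": finger opening in m.
Only numpy, scipy, OpenCV 4.12 (cv2) and the standard library are available. Lean on these libraries where they do the work, as an engineer would, in place of code of your own. Each camera call takes 0.05 s, during which the arm holds its last target. There are 200 camera calls.

## Task

One of the two rings on the inspection stages is marked for checking by the red token on its stage. Pick up the hand loupe by its handle and hold it level, its lens centred over that ring and at the height shown by the yellow pointer on that ring's own stage; finish while still holding it there, steady and with the loupe touching nothing but your gripper. Leave everything else where it is.

Things in the scene. Friction and masses are not known exactly. Their poses are not given: they have to be found in the camera images.
- loupe: Hand loupe lying flat: dark ring 60 mm across, 14 mm thick, with a glass lens; straight black handle along own -x. Origin at the ring's underside below the lens centre; z (up) is the lens axis. Handle: flat-sided bar 18 mm wide (y), 16 mm high (z 0 to 16), x = -42 to -112 mm, then a 3 mm end knob; neck 9 mm wide. About 0.07 kg, centre of mass 41 mm from the lens centre, in the handle's direction.
- lens_centre (a point): Centre of the loupe's lens, at the middle of the ring's thickness: 7 mm above the loupe's origin.
- stage_a: Fixed stage A (A and B look alike, may swap places): grey base plate 8 mm thick; origin at table height below the centre of its round black mat (59 mm across) where its ring lies. The plate reaches 40 mm in front (own -x), 74 mm behind and 36 mm to each side of it. A steel post 8 mm thick, up to 150 mm above the table, stands 62 mm behind the mat's centre (own +x).
- stage_b: Fixed stage B (A and B look alike, may swap places): grey base plate 8 mm thick; origin at table height below the centre of its round black mat (59 mm across) where its ring lies. The plate reaches 40 mm in front (own -x), 74 mm behind and 36 mm to each side of it. A steel post 8 mm thick, up to 150 mm above the table, stands 62 mm behind the mat's centre (own +x).
- pointer_a_tip (a point): Tip of the yellow pointer (3 mm thick) on stage A's post, at the mid height of the pointer; it points at the part's side of the post and ends 41.5 mm from the mat's centre. Its height is the focal height for the part on stage A.
- pointer_b_tip (a point): The same on stage B: its height is the focal height for the part on stage B.
- pointer_a (a joint): Setting of stage A's pointer along its post, 0 to 0.05 m, stiff (4 N of friction); the pointer tip stands 85 mm above the table at 0 and rises with the value.
- pointer_b (a joint): The same for stage B.
- ring_gauge: Plain steel setting ring, 52 mm across, 14 mm high, lying flat on the mat of stage A; origin at the centre of its underside. Loose.
- steel_ring: Small steel ring, 28 mm across, 6 mm high, lying flat on the mat of stage B; origin at the centre of its underside. Loose.
- red_token: Red plastic disc 22 mm across, 8 mm high with a small 4 mm stud on top; origin at the centre of its underside. It lies on the base plate of one of the two stages, some 43 mm from that stage's part, and marks the part that is to be checked. Loose.
- green_token: The same disc in green, on the other stage: that part needs no check. Loose.
- mug: Green and white mug, 86 mm wide, 88 mm high, origin at its underside. Loose; leave alone. It stands behind a fixed wooden case, 42 mm high, 122 mm deep, 200 mm wide, in the middle of the table (centre about 0.39 m ahead of the robot, 0.03 m to its right).
- tape_roll: Roll of tan tape lying flat, 93 mm across, 48 mm high, near the robot on the right; origin at its underside. Loose; leave alone. Fixed clutter, all under 50 mm high, stands nearer the robot than the stages: three open part bins (blue, red, green) on the left, two small brass weights and a micrometer in the middle.
Not all that is in view belongs to the job. Leave any black look-alike of the ring_gauge alone.

How it is judged:
By the outcome, as a careful person would: the job done as asked, in the order asked, and still so for the second after the job is handed in, while the arm keeps its last pose, push and grip.
It also fails if it takes over 34 s, if anything falls off the work surface, if the arm or the gripper's body presses on something with over 40 N, if the wrist force passes 120 N, or if a joint passes its speed limit or range.

## Working session

There is one attempt and no reset: what is moved stays moved. The work goes in short steps, Python scripts to look and compute and a tool call to move; the robot and the scene stay as the last step left them, time stands still between calls to the robot, and variables do not carry over. Pictures are saved under pics/ and viewed, about 8 in all and at most 12, crops included, and the job is handed in when it is done.

Besides the shell and the picture viewer there is one more tool, called after "Call:" as name([rows], argument=value, ...), one row to a line, values as JSON. carry_out: Moves the arm, as the interface text tells. Its arguments: {"type":"object","properties":{"increments":{"type":"array","items":{"type":"array"}},"grip_force":{"type":"number"}},"required":["increments"]}

```bash
mkdir -p pics
cat > h.py <<'E'
from bench import *
import numpy as np, cv2
def cam(p):
    R,_=cv2.Rodrigues(np.array(p["rvec"],float)); return R,np.array(p["tvec"],float).ravel(),np.array(p["K"],float)
def world(p):
    R,t,K=cam(p); z=p["z_map"].astype(float); v,u=np.mgrid[:384,:512]
    c=np.stack([(u-K[0,2])/K[0,0]*z,(v-K[1,2])/K[1,1]*z,z],-1)
    w=(c-t)@R; w[z<=0]=np.nan; return w
E
python3 - <<'E'
from h import *
s=read_state(); print({k:np.round(v,3) for k,v in s.items()})
ims=[]
for n in["top","scene"]:
    p=snapshot(n); w=world(p); cv2.imwrite(f"pics/{n}0.png",p["pixels"]); np.savez(f"{n}0.npz",w=w,px=p["pixels"])
    for t in["loupe","stage_a","pointer_a","ring_gauge","steel_ring","red_token","green_token"]:
        for d in regions_of(p,t)[:3]:
            m=d["pixels"]; 
            print(n,t,round(d["score"],2),np.round(d["box"]),np.round(np.nanmedian(w[m],0),3),np.round(np.nanmin(w[m],0),3),np.round(np.nanmax(w[m],0),3))
E
```

```text
{'clock': np.float64(0.0), 'joint_pos': array([ 0.676,  0.537, -0.004,  1.539,  0.003,  1.067, -0.071]), 'qd': array([-0.001, -0.   , -0.001, -0.001,  0.001,  0.001,  0.001]), 'joint_torque': array([ 1.0000e-03, -5.8342e+01,  1.0480e+00, -2.5911e+01,  1.2000e-02,
        1.0000e-02,  0.0000e+00]), 'tool_pos': array([ 0.479, -0.439,  0.23 ]), 'ee_rot': array([ 0.915,  0.403, -0.   , -0.001]), 'contact_force': array([-0.185,  0.094,  0.083]), 'torque': array([-0.02 ,  0.05 , -0.023]), 'gripper_width': np.float64(0.085)}
top loupe 0.92 [306. 153.  22.  42.] [ 0.491 -0.249  0.011] [ 0.399 -0.293 -0.005] [ 0.54  -0.219  0.024]
top stage_a 0.95 [147. 145.  24.  39.] [0.486 0.291 0.009] [ 0.429  0.249 -0.437] [0.671 0.424 0.136]
top stage_a 0.86 [186. 158.  28.  45.] [0.45  0.148 0.009] [ 0.378  0.11  -0.003] [0.495 0.189 0.153]
top ring_gauge 0.56 [189. 180.  15.  17.] [0.416 0.148 0.022] [0.39  0.124 0.004] [0.444 0.174 0.031]
top ring_gauge 0.54 [133. 195.  19.  10.] [0.366 0.335 0.014] [ 0.341  0.309 -0.007] [0.39  0.36  0.023]
top steel_ring 0.41 [158. 166.   4.   6.] [0.477 0.294 0.014] [0.462 0.28  0.008] [0.485 0.302 0.021]
scene stage_a 0.93 [142. 154.  35.  59.] [0.487 0.296 0.008] [ 0.424  0.25  -0.087] [0.671 0.334 0.151]
scene stage_a 0.72 [192. 160.  33.  60.] [0.457 0.153 0.009] [ 0.373  0.112 -0.145] [0.67  0.194 0.149]
scene ring_gauge 0.78 [139. 224.  14.  20.] [0.365 0.337 0.013] [ 0.339  0.312 -0.002] [0.401 0.364 0.022]
scene ring_gauge 0.59 [201. 193.  16.  18.] [0.412 0.152 0.02 ] [0.388 0.125 0.003] [0.441 0.177 0.029]
scene steel_ring 0.16 [196. 169.  11.   5.] [0.474 0.158 0.104] [ 0.456  0.147 -0.145] [0.67  0.171 0.112]
scene red_token 0.4 [196. 190.   5.  12.] [0.446 0.178 0.016] [0.437 0.168 0.008] [0.46  0.187 0.022]
```

View pics/top0.png

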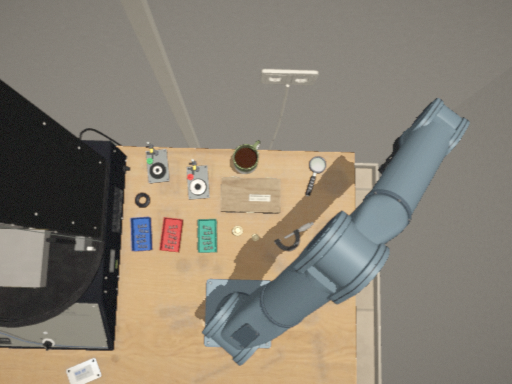

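View pics/scene0.png

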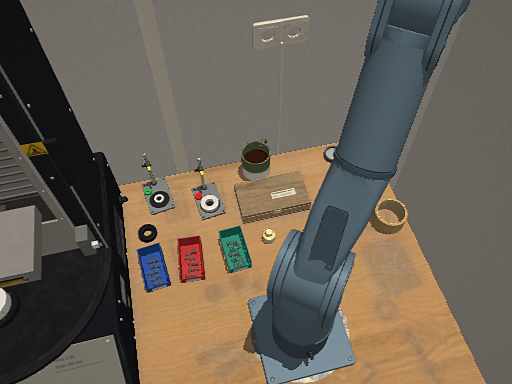

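Top view: loupe lens at (317,163), handle end at (309,193). The red token is at (188,177) on the right-hand stage, next to a large steel ring at (198,187). The green token is at (150,160) on the left-hand stage, with a small ring at (158,170). 

Possible mix-ups: the black ring at (142,200) looks like the ring_gauge but is on the table, so it isn't the target. The micrometer at (288,243) could be taken for the loupe. By the description, the loupe is at (317,163) and the target is the gauge ring at (198,187). I'll check both in one close crop and fit the poses.

Run:
```python
from h import *
p=snapshot("top"); w=world(p); R,t,K=cam(p); print("cam",np.round(-R.T@t,3),K[0,0])
d=regions_of(p,"loupe")[0]; m=d["pixels"]
def ray(u,v,z):
    c=-R.T@t; r=R.T@np.linalg.inv(K)@np.array([u,v,1.]); return c+r*(z-c[2])/r[2]
v,u=np.nonzero(m); q=np.array([ray(a,b,.01) for a,b in zip(u,v)])[:,:2]
c=q.mean(0); U,S,V=np.linalg.svd(q-c); ax=V[0]*np.sign(V[0][0]); s=(q-c)@ax
print("c",c,"ax",ax,np.degrees(np.arctan2(ax[1],ax[0])),"ends",c+ax*s.min(),c+ax*s.max(), s.max()-s.min())
a=cv2.resize(p["pixels"][140:205,125:215],None,fx=6,fy=6,interpolation=3);b=cv2.resize(p["pixels"][145:210,295:335],None,fx=6,fy=6,interpolation=3)
cv2.imwrite("pics/crop1.png",np.hstack([a,b]))
p=snapshot("wrist");R,t,K=cam(p);s=read_state();from scipy.spatial.transform import Rotation as Ro
Rt=Ro.from_quat(s["ee_rot"]).as_matrix();print("wristcam in tool",Rt.T@(-R.T@t-s["tool_pos"]),"axes",np.round(Rt.T@R.T,2).tolist(),K[0,0])
```

```text
cam [ 0.167 -0.008  1.557] 459.2561234791122
c [ 0.48965841 -0.25421025] ax [ 0.94892169 -0.3155117 ] -18.391707384760544 ends [ 0.40245148 -0.22521438] [ 0.53514819 -0.26933537] 0.1398394711600942
wristcam in tool [ 0.07208064  0.0011646  -0.14472385] axes [[0.0, -0.96, -0.28], [1.0, 0.0, 0.0], [-0.0, -0.28, 0.96]] 303.7974924131778
```

View pics/crop1.png

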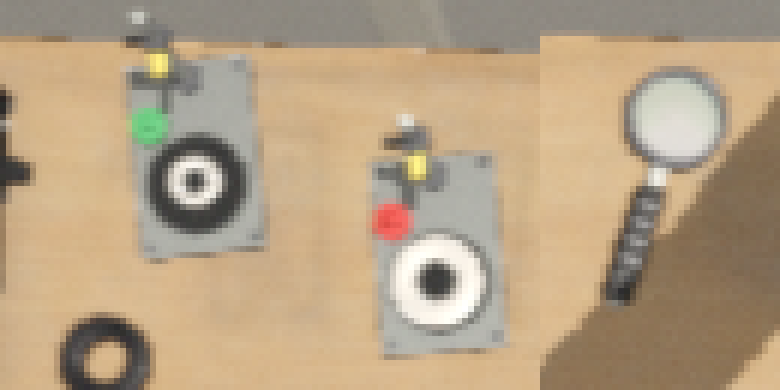

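Crop: the red token touches the stage with the large gauge ring, and the green one is with the small ring. The loupe's handle points toward the robot and slightly to the left. I'll move above the handle.

Call:
carry_out([
  [[32,-38,0],[0,0,0],1],
  [[32,-38,0],[0,0,0],1],
  [[32,-39,0],[0,0,0],1],
  [[32,-39,0],[0,0,0],1],
  [[0,0,0],[0,0,0.17],1],
  [[0,0,0],[0,0,0.17],1],
  [[0,0,0],[0,0,0.17],1],
  [[0,0,0],[0,0,0.17],1],
], grip_force=50)

```text
clock: 1.95
tool_pos: [0.4522, -0.2408, 0.2315]
ee_rot: [0.997, 0.072, 0.0, 0.0]
contact_force: [0.2, 0.6, 1.1]
gripper_width: 0.0851
```

Call:
carry_out([
  [[0,0,0],[0,0,0.17],1],
  [[0,0,0],[0,0,0.15],1],
  [[0,0,0],[0,0,0.15],1],
  [[0,0,40],[0,0,0],1],
  [[0,0,0],[0,0,0],1],
  [[0,0,0],[0,0,0],1],
])

```text
clock: 2.7
tool_pos: [0.4526, -0.2411, 0.1922]
ee_rot: [0.987, -0.16, 0.0, 0.0]
contact_force: [-0.7, -0.5, 0.5]
gripper_width: 0.0858
```

```bash
cat >> h.py <<'E'
from scipy.spatial.transform import Rotation as Ro
def plane(p,u,v,z):
    R,t,K=cam(p); c=-R.T@t; r=(R.T@np.linalg.inv(K)@np.stack([u,v,np.ones(len(u))]).astype(float)).T
    return c+r*((z-c[2])/r[:,2])[:,None]
E
python3 - <<'E'
from h import *
s=read_state(); Rt=Ro.from_quat(s["ee_rot"]).as_matrix(); print(s["clock"],s["tool_pos"],Rt[:,0],s["joint_pos"])
p=snapshot("wrist"); w=world(p)
for d in regions_of(p,"loupe")[:2]:
    m=d["pixels"]; v,u=np.nonzero(m); print(d["score"],d["box"])
    q=plane(p,u,v,.012)[:,:2]
    c=q.mean(0); V=np.linalg.svd(q-c)[2] if len(q)<50 else np.linalg.eigh(np.cov((q-c).T))[1][:,::-1].T
    ax=V[0]*np.sign(V[0][0]); n=np.array([-ax[1],ax[0]]); a=(q-c)@ax; b=(q-c)@n
    print("yaw",np.degrees(np.arctan2(ax[1],ax[0])))
    for lo in np.arange(a.min(),a.max(),.01):
        k=(a>=lo)&(a<lo+.01); bb=b[k]; cc=c+ax*(lo+.005)+n*(bb.min()+bb.max())/2
        print(np.round(lo-a.max(),3),np.round(cc,4),"width",round(bb.max()-bb.min(),4),"z",np.round(np.nanmedian(w[m][k][:,2]),4))
    cs,_=cv2.findContours(m.astype(np.uint8),0,1)
    cv2.drawContours(p["pixels"],cs,-1,(0,0,255),1)
cv2.imwrite("pics/w1.png",p["pixels"])
E
```

```text
2.7 [ 0.45256426 -0.24108484  0.19224921] [ 9.48889066e-01 -3.15608623e-01  8.59292389e-04] [ 0.29197595  0.35429443  0.13467279  1.94229323 -0.06212537  0.84804647
 -1.43243615]
0.61 [227.7, 94.7, 56.2, 132.1]
yaw -17.79295966063328
-0.143 [ 0.404  -0.2246] width 0.0159 z 0.0174
-0.133 [ 0.4135 -0.2277] width 0.0159 z 0.0179
-0.123 [ 0.4228 -0.2313] width 0.0169 z 0.0178
-0.113 [ 0.4323 -0.2345] width 0.0168 z 0.0177
-0.103 [ 0.4418 -0.2377] width 0.0166 z 0.0177
-0.093 [ 0.4516 -0.2398] width 0.0164 z 0.0179
-0.083 [ 0.4612 -0.2429] width 0.0164 z 0.0174
-0.073 [ 0.4705 -0.2465] width 0.013 z 0.0131
-0.063 [ 0.4798 -0.2503] width 0.0309 z 0.0153
-0.053 [ 0.4898 -0.2519] width 0.0485 z 0.011
-0.043 [ 0.4992 -0.2551] width 0.0565 z 0.0115
-0.033 [ 0.5086 -0.2586] width 0.0574 z 0.0116
-0.023 [ 0.5179 -0.2623] width 0.0559 z 0.0115
-0.013 [ 0.5274 -0.2654] width 0.0472 z 0.0115
-0.003 [ 0.5371 -0.2681] width 0.0234 z 0.016
```

View pics/w1.png

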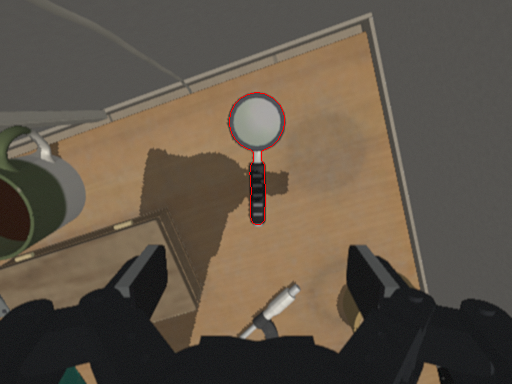

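The loupe outline agrees with the picture (lens centre at (257,122), handle to (258,222)). The tool is within 1 mm and 0.6° of the handle line, so I'm descending.

Call:
carry_out([
  [[0,-1,40],[0,0,0],1],
  [[0,0,40],[0,0,0],1],
  [[0,0,40],[0,0,0],1],
  [[0,0,35],[0,0,0],1],
  [[0,0,20],[0,0,0],1],
  [[0,0,10],[0,0,-0.008],1],
  [[0,0,3],[0,0,0],1],
  [[0,0,0],[0,0,0],1],
])

```text
clock: 3.8
tool_pos: [0.453, -0.2402, 0.004]
ee_rot: [0.988, -0.156, 0.001, 0.0]
contact_force: [0.2, 0.0, 0.4]
gripper_width: 0.0856
```

Call:
carry_out([
  [[0,0,0],[0,0,0],0],
  [[0,0,0],[0,0,0],0],
  [[0,0,0],[0,0,0],0],
  [[0,0,0],[0,0,0],0],
  [[0,0,0],[0,0,0],0],
  [[0,0,0],[0,0,0],0],
])

```text
clock: 4.55
tool_pos: [0.4526, -0.24, 0.0036]
ee_rot: [0.988, -0.156, 0.0, 0.0]
contact_force: [-0.5, 0.6, 4.9]
gripper_width: 0.0167
```

Call:
carry_out([
  [[0,0,-10],[0,0,0],0],
  [[0,0,-20],[0,0,0],0],
  [[0,0,-40],[0,0,0],0],
  [[0,0,-40],[0,0,0],0],
  [[0,0,-40],[0,0,0],0],
  [[0,0,-40],[0,0,0],0],
  [[0,0,-30],[0,0,0],0],
  [[0,0,0],[0,0,0],0],
])

```text
clock: 5.55
tool_pos: [0.4537, -0.2405, 0.2258]
ee_rot: [0.988, -0.156, 0.002, 0.001]
contact_force: [0.3, -0.1, -1.4]
gripper_width: 0.0169
```

```bash
cat > m.py <<'E'
from h import *
def loupe_wrist():
    s=read_state(); Rt=Ro.from_quat(s["ee_rot"]).as_matrix(); p=snapshot("wrist"); w=world(p)
    ds=regions_of(p,"loupe")
    if not ds: print("none"); return p,w,None
    m=ds[0]["pixels"]; q=(w-s["tool_pos"])@Rt*1000
    print("score",ds[0]["score"],ds[0]["box"])
    k=m&np.isfinite(q[...,0]); return p,q,k
E
python3 - <<'E'
from m import *
s=read_state(); print(s["clock"],s["tool_pos"],s["gripper_width"])
p,q,k=loupe_wrist()
Q=q[k]; Q=Q[abs(Q[:,2])<60]; print(Q.min(0),Q.max(0))
r=Q[Q[:,0]>30]; print("ring z by x:",[(x,round(np.median(r[(r[:,0]>x)&(r[:,0]<x+10)][:,2]),1), round(r[(r[:,0]>x)&(r[:,0]<x+10)][:,1].min(),1), round(r[(r[:,0]>x)&(r[:,0]<x+10)][:,1].max(),1)) for x in range(30,95,10) if ((r[:,0]>x)&(r[:,0]<x+10)).any()])
cv2.imwrite("pics/w2.png",p["pixels"])
p=snapshot("scene");cv2.imwrite("pics/s2.png",cv2.resize(p["pixels"][140:230,125:225],None,fx=6,fy=6,interpolation=3))
w=world(p)
np.savez("s2.npz",w=w,px=p["pixels"])
hsv=cv2.cvtColor(p["pixels"],cv2.COLOR_BGR2HSV)
y=cv2.inRange(hsv,(22,110,110),(35,255,255))>0
for v,u in zip(*np.nonzero(y)):
    if 120<u<225 and v<215: print(u,v,np.round(w[v,u],3))
E
```

```text
5.55 [ 0.45367864 -0.24050221  0.22581986] 0.016860454275715437
score 0.59 [188.1, 69.7, 137.3, 271.7]
[-44.15135701 -30.42909854 -17.72152612] [87.60573228 28.68342407 -1.61447743]
ring z by x: [(30, np.float64(-11.1), np.float64(-23.8), np.float64(21.8)), (40, np.float64(-7.7), np.float64(-29.1), np.float64(27.3)), (50, np.float64(-7.9), np.float64(-30.4), np.float64(28.7)), (60, np.float64(-7.9), np.float64(-29.8), np.float64(28.2)), (70, np.float64(-7.5), np.float64(-27.6), np.float64(25.6)), (80, np.float64(-12.0), np.float64(-19.9), np.float64(18.3))]
148 166 [0.522 0.297 0.103]
149 166 [0.525 0.295 0.1  ]
150 166 [0.525 0.292 0.099]
147 167 [0.519 0.3   0.104]
148 167 [0.522 0.298 0.1  ]
149 167 [0.519 0.295 0.102]
147 168 [0.519 0.301 0.1  ]
148 168 [0.515 0.298 0.105]
149 168 [0.518 0.296 0.099]
148 169 [0.513 0.299 0.102]
149 169 [0.514 0.296 0.1  ]
150 169 [0.512 0.293 0.101]
200 171 [0.471 0.158 0.101]
201 171 [0.47  0.155 0.102]
202 171 [0.465 0.153 0.108]
203 171 [ 0.544  0.147 -0.001]
200 172 [0.469 0.158 0.1  ]
201 172 [0.467 0.156 0.101]
202 172 [0.467 0.153 0.1  ]
200 173 [0.474 0.159 0.088]
201 173 [0.46  0.156 0.106]
202 173 [0.46  0.154 0.105]
203 173 [0.461 0.151 0.103]
201 174 [0.459 0.157 0.103]
202 174 [0.461 0.154 0.099]
203 174 [0.457 0.151 0.103]
```

View pics/w2.png

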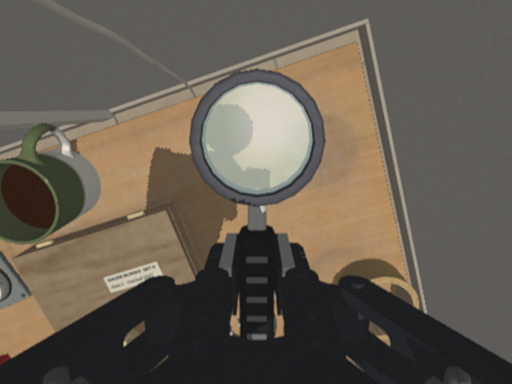

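View pics/s2.png

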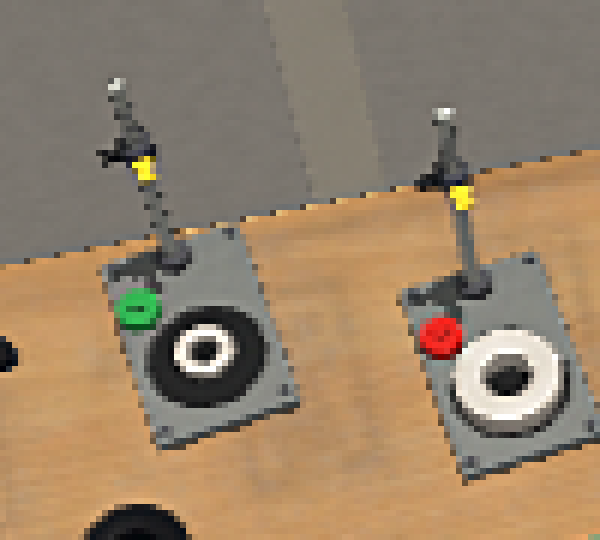

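w2: the loupe is held straight and level in the fingers, with the lens at (257,137). s2: red token with the large ring, pointers at roughly 0.10 m. Next I'll go beside the red stage for a close look.

Call:
carry_out([
  [[-17,-42,0],[0,0,0],0],
  [[-17,-42,0],[0,0,0],0],
  [[-17,-42,0],[0,0,0],0],
  [[-17,-42,0],[0,0,0],0],
  [[-17,-42,0],[0,0,0],0],
  [[-17,-42,0],[0,0,0],0],
  [[0,0,0],[0,0,-0.16],0],
  [[0,0,0],[0,0,-0.16],0],
])

```text
clock: 6.7
tool_pos: [0.4319, 0.0319, 0.222]
ee_rot: [1.0, 0.007, -0.001, 0.0]
contact_force: [-0.2, -0.0, -1.0]
gripper_width: 0.0167
```

Call:
carry_out([
  [[0,0,0],[0,0,-0.16],0],
  [[0,0,0],[0,0,0],0],
  [[0,0,0],[0,0,0],0],
])

```text
clock: 7.08
tool_pos: [0.4325, 0.0312, 0.2227]
ee_rot: [0.997, 0.082, -0.001, 0.0]
contact_force: [-0.4, 0.6, -0.8]
gripper_width: 0.0165
```

```bash
cat > st.py <<'E'
from m import *
def stage(name):
    p=snapshot("wrist"); w=world(p); hsv=cv2.cvtColor(p["pixels"],cv2.COLOR_BGR2HSV)
    for t in["ring_gauge","pointer_a","red_token"]:
        for d in search_frame(p,t)[:2]: print(t,round(d["score"],2),np.round(d["box"]))
    y=(cv2.inRange(hsv,(22,120,90),(35,255,255))>0)&np.isfinite(w[...,0])
    Y=w[y]; k=(np.hypot(Y[:,0]-.44,Y[:,1]-.15)<.06); Y=Y[k]
    print("yellow n",len(Y),np.round(np.median(Y,0),4),"z pct",np.round(np.percentile(Y[:,2],[5,25,50,75,95]),4))
    print("pix",np.argwhere(y).min(0),np.argwhere(y).max(0))
    o=np.argsort(Y[:,0]); print("front end",np.round(np.median(Y[o[:max(3,len(o)//8)]],0),4))
    # ring top face: z 22 mm (8 plate + mat? + 14)
    n=(np.hypot(w[...,0]-.416,w[...,1]-.149)<.045)&(w[...,2]>.017)&(w[...,2]<.03)&(hsv[...,1]<60)
    v,u=np.nonzero(n); print("ring z",np.median(w[n][:,2]))
    n8=n.astype(np.uint8); N,l,stt,_=cv2.connectedComponentsWithStats(n8); i=1+np.argmax(stt[1:,4]); v,u=np.nonzero(l==i)
    q=plane(p,u,v,np.median(w[n][:,2]))[:,:2].astype(np.float32); c,r=cv2.minEnclosingCircle(q); print("ring centre",c,r,"mean",q.mean(0))
    cv2.imwrite(f"pics/{name}.png",p["pixels"]); return p,w
E
python3 - <<'E'
from st import *
s=read_state(); print(s["clock"],s["tool_pos"],s["ee_rot"])
stage("w3")
E
```

```text
7.075 [0.4325224  0.03117287 0.22266771] [ 9.96656079e-01  8.17077675e-02 -7.07328276e-04  1.23403780e-05]
ring_gauge 0.91 [  0. 159.  27.  48.]
ring_gauge 0.64 [128. 147.  47.  45.]
pointer_a 0.94 [108. 103.  22.  35.]
red_token 0.82 [124. 126.  21.  16.]
yellow n 131 [0.4662 0.1546 0.1052] z pct [0.1041 0.1047 0.1052 0.1056 0.1061]
pix [123 114] [137 123]
front end [0.4608 0.1552 0.1051]
ring z 0.0238811624497428
ring centre (0.4185272455215454, 0.14952825009822845) 0.02700536884367466 mean [0.41877455 0.14956042]
```

View pics/w3.png

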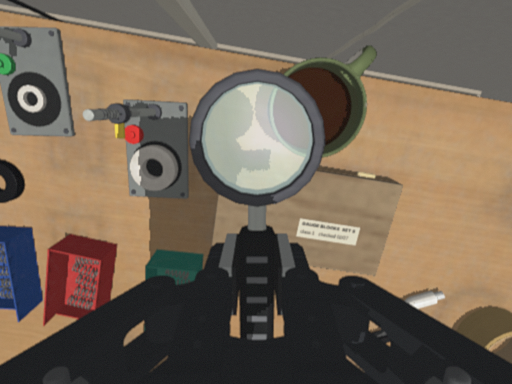

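w3: target ring at (157,168), red token (133,133), yellow pointer (120,130), and the loupe still level. Pointer top face reads about 0.105. I'll turn and move over the ring, keeping high, and check the camera's height bias.

Run:
```python
from m import *
p=snapshot("wrist"); w=world(p); z=w[...,2]
h=lambda k:(k.sum(),np.round(np.percentile(z[k],[5,25,50,75,95]),4))
g=cv2.cvtColor(p["pixels"],cv2.COLOR_BGR2HSV)
d=np.hypot(w[...,0]-.4185,w[...,1]-.1495)
v,u=np.mgrid[:384,:512]
print("plate",h((u>178)&(u<186)&(v>110)&(v<190)))
print("table",h((u>70)&(u<110)&(v>150)&(v<220)))
print("posttop",h((u>84)&(u<92)&(v>110)&(v<119)), np.round(np.nanmax(z[105:125,80:100]),4))
print("case top",h((u>330)&(u<380)&(v>190)&(v<215)))
y=cv2.inRange(g,(22,120,90),(35,255,255))>0
for vv in range(120,140,2): print(vv,[(uu,np.round(w[vv,uu],3).tolist()) for uu in range(112,126,3) if y[vv,uu]])
```

```text
plate (np.int64(553), array([nan, nan, nan, nan, nan]))
table (np.int64(2691), array([nan, nan, nan, nan, nan]))
posttop (np.int64(56), array([0.1509, 0.1517, 0.1522, 0.1526, 0.1532])) 0.1535
case top (np.int64(1176), array([nan, nan, nan, nan, nan]))
120 []
122 []
124 [(115, [0.471, 0.159, 0.105]), (118, [0.471, 0.157, 0.105]), (121, [0.472, 0.154, 0.105])]
126 [(115, [0.469, 0.159, 0.105]), (118, [0.47, 0.156, 0.105]), (121, [0.47, 0.154, 0.105])]
128 [(115, [0.468, 0.158, 0.106]), (118, [0.468, 0.156, 0.106]), (121, [0.469, 0.154, 0.105])]
130 [(115, [0.466, 0.159, 0.105]), (118, [0.467, 0.156, 0.106]), (121, [0.467, 0.154, 0.104])]
132 [(118, [0.465, 0.156, 0.105]), (121, [0.465, 0.153, 0.106]), (124, [0.466, 0.151, 0.105])]
134 [(118, [0.463, 0.156, 0.105]), (121, [0.464, 0.153, 0.106]), (124, [0.464, 0.151, 0.105])]
136 [(118, [0.462, 0.156, 0.106]), (121, [0.462, 0.153, 0.106]), (124, [0.462, 0.151, 0.105])]
138 []
```

Call:
carry_out([
  [[3,-30,0],[0,0,0],0],
  [[4,-31,0],[0,0,0],0],
  [[0,0,0],[0,0,-0.175],0],
  [[0,0,0],[0,0,-0.175],0],
  [[0,0,0],[0,0,-0.175],0],
  [[0,0,0],[0,0,-0.175],0],
  [[0,0,0],[0,0,-0.175],0],
  [[0,0,0],[0,0,-0.175],0],
])

```text
clock: 8.32
tool_pos: [0.4298, 0.0926, 0.2233]
ee_rot: [0.819, 0.574, 0.0, 0.0]
contact_force: [-0.3, 0.5, -0.1]
gripper_width: 0.0168
```

Call:
carry_out([
  [[0,0,0],[0,0,-0.175],0],
  [[0,0,0],[0,0,-0.175],0],
  [[0,0,0],[0,0,-0.175],0],
  [[0,0,0],[0,0,0],0],
  [[0,0,0],[0,0,0],0],
])

```text
clock: 8.95
tool_pos: [0.4298, 0.0925, 0.2233]
ee_rot: [0.646, 0.764, -0.0, 0.0]
contact_force: [0.1, 0.4, -0.8]
gripper_width: 0.0164
```

Call:
carry_out([
  [[0,0,30],[0,0,0],0],
  [[0,0,30],[0,0,0],0],
  [[0,0,25],[0,0,0],0],
  [[0,0,20],[0,0,0],0],
  [[0,0,10],[0,0,0],0],
  [[0,0,5],[0,0,0],0],
  [[0,0,0],[0,0,0],0],
  [[0,0,0],[0,0,0],0],
])

```text
clock: 9.95
tool_pos: [0.4303, 0.0927, 0.1038]
ee_rot: [0.644, 0.765, 0.0, 0.0]
contact_force: [0.3, -0.1, -0.6]
gripper_width: 0.0162
```

```bash
cat > f.py <<'E'
from m import *
from scipy.optimize import least_squares
def circ(q):
    f=lambda x:np.hypot(q[:,0]-x[0],q[:,1]-x[1])-x[2]
    return least_squares(f,[*q.mean(0),.03],loss="soft_l1",f_scale=.001).x
def look(name):
    s=read_state(); T=s["tool_pos"]; Rt=Ro.from_quat(s["ee_rot"]).as_matrix()
    print(s["clock"],np.round(T,4),"tool z",np.round(Rt[:,2],4),"x",np.round(Rt[:,0],3))
    print("lens by kinematics",np.round(T+Rt@[.058,-.0008,-.004],4))
    for n in["wrist","scene","top"]:
        p=snapshot(n); w=world(p); hsv=cv2.cvtColor(p["pixels"],cv2.COLOR_BGR2HSV); cv2.imwrite(f"pics/{name}_{n}.png",p["pixels"])
        y=(cv2.inRange(hsv,(20,120,80),(36,255,255))>0)&(np.hypot(w[...,0]-.46,w[...,1]-.155)<.03)&(w[...,2]>.08)
        if y.any(): print(n,"yellow",y.sum(),np.round(np.median(w[y],0),4),"zpct",np.round(np.percentile(w[y][:,2],[10,50,90]),4))
        k=(np.hypot(w[...,0]-.4185,w[...,1]-.1495)<.036)&(w[...,2]>T[2]-.01)&(w[...,2]<T[2]+.025)
        if k.sum()>50:
            q=w[k]; c=circ(cv2.convexHull(q[:,:2].astype(np.float32))[:,0].astype(float)); d=np.hypot(*(q[:,:2]-c[:2]).T)
            rim=(d>.0265)&(d<.029); Q=q[rim]; A=np.c_[Q[:,:2]-c[:2],np.ones(len(Q))]; co=np.linalg.lstsq(A,Q[:,2],rcond=None)[0]
            print(n,"loupe hull circle",np.round(c,4),"rim n",rim.sum(),"zmed",np.round(np.median(Q[:,2]),4),"slope",np.round(co[:2],3))
        for nm,cx,cy,rr,lo,hi in[("post top",.48,.16,.02,.145,.16),("plate",.4,.117,.008,0,.02),("case",.42,.0,.03,.03,.05)]:
            k=(np.hypot(w[...,0]-cx,w[...,1]-cy)<rr)&(w[...,2]>lo)&(w[...,2]<hi)
            if k.any(): print("  ",nm,k.sum(),np.round(np.median(w[k],0),4))
        for d in search_frame(p,"ring_gauge")[:2]: print("  gauge",np.round(d["score"],2),np.round(d["box"]))
E
python3 -c "
from f import *
look('d1')
a=cv2.imread('pics/d1_wrist.png');b=cv2.resize(cv2.imread('pics/d1_scene.png')[120:240,130:250],None,fx=3.2,fy=3.2,interpolation=3)
cv2.imwrite('pics/d1.png',cv2.resize(np.hstack([a,b]),(800,343)))"
```

```text
9.95 [0.4303 0.0927 0.1038] tool z [ 1.1e-03  2.0e-04 -1.0e+00] x [-0.17   0.985  0.   ]
lens by kinematics [0.4196 0.1497 0.1078]
wrist yellow 467 [0.4659 0.1551 0.1052] zpct [0.1044 0.1052 0.1061]
wrist loupe hull circle [0.423  0.1474 0.0305] rim n 2059 zmed 0.1162 slope [-0.    0.01]
   post top 706 [0.4782 0.1568 0.1516]
   case 227 [ 0.4316 -0.0044  0.0444]
scene yellow 12 [0.4634 0.1547 0.1039] zpct [0.1013 0.1039 0.1055]
scene loupe hull circle [0.4198 0.1477 0.0301] rim n 70 zmed 0.1114 slope [0.037 0.043]
   post top 9 [0.4762 0.1563 0.1484]
   plate 19 [0.3997 0.1178 0.0088]
   case 270 [ 0.4191 -0.0005  0.0421]
  gauge 0.7 [136. 223.  18.  21.]
  gauge 0.58 [200. 193.  20.  18.]
top loupe hull circle [0.4207 0.1478 0.028 ] rim n 22 zmed 0.1128 slope [-0.029  0.086]
   plate 1 [0.3966 0.1242 0.008 ]
   case 4 [ 0.4417 -0.0192  0.0413]
  gauge 0.61 [135. 190.  13.  16.]
```

View pics/d1.png

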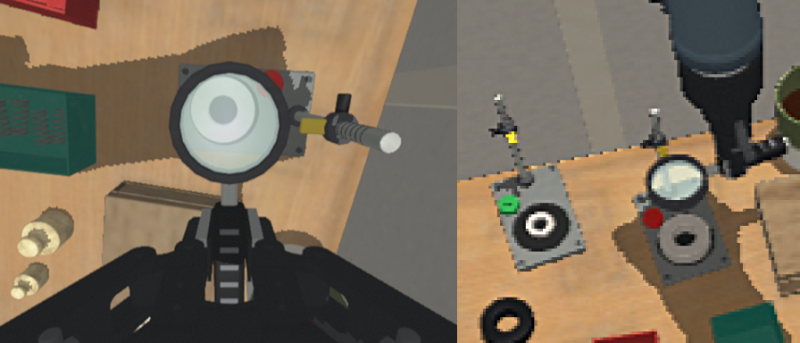

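d1: the lens covers the ring (faintly visible through it, slightly to the left, at (220,112) in the composite). The loupe is clear of the pointer and token. The wrist depth reads about 2 mm high on known heights, so I'll compare lens and pointer in the same camera: lower by 5.5 mm, then refine the centring.

Call:
carry_out([
  [[0,0,3],[0,0,0],0],
  [[0,0,2.5],[0,0,0],0],
  [[0,0,0],[0,0,0],0],
  [[0,0,0],[0,0,0],0],
])

```text
clock: 10.75
tool_pos: [0.4298, 0.0926, 0.0977]
ee_rot: [0.644, 0.765, -0.0, -0.0]
contact_force: [0.4, 0.3, -0.4]
gripper_width: 0.0166
```

Run:
```python
from f import *
look("d2")
def proj(p,P):
    R,t,K=cam(p); return cv2.projectPoints(np.array(P,float).reshape(-1,3),p["rvec"],p["tvec"],K,None)[0][:,0]
def fitcirc(p,mask,z0,r,c0,name):
    # fit circle (radius r, height z0) outline to mask's contour
    cs,_=cv2.findContours(mask.astype(np.uint8),0,1); c=max(cs,key=len)[:,0].astype(float)
    q=plane(p,c[:,0],c[:,1],z0)[:,:2]; d=abs(np.hypot(*(q-c0).T)-r)<.006; x=circ(q[d]); print(name,np.round(x,4),d.sum())
# loupe by dark rim in wrist: outer silhouette is rim at widest; use top edge z and grey threshold via depth
s=read_state(); zc=s["tool_pos"][2]+.0108
for n in["wrist","scene","top"]:
    p=snapshot(n); 
    for d in regions_of(p,"loupe")[:1]:
        m=d["pixels"]; print(n,"loupe",d["score"],d["box"]); 
        for z in(zc,zc-.007): fitcirc(p,m,z,.03,np.array([.419,.149]),f" loupe z{z:.3f}")
    for d in regions_of(p,"ring_gauge")[:2]:
        m=d["pixels"]; print(" gauge",d["score"],d["box"]); 
        for z in(.023,.016): fitcirc(p,m,z,.026,np.array([.4185,.1495]),f"  gauge z{z}")
    w=world(p); k=(np.hypot(w[...,0]-.478,w[...,1]-.157)<.012)&(w[...,2]>.147)&(w[...,2]<.156)
    if k.any(): v,u=np.nonzero(k); print(" post top xy",np.round(plane(p,[u.mean()],[v.mean()],.15),4))
# ring from saved w3 with hypothetic hull: top0/scene0 saved depth
```

```text
10.75 [0.4298 0.0926 0.0977] tool z [-2.e-04 -1.e-04 -1.e+00] x [-0.17   0.985 -0.   ]
lens by kinematics [0.4191 0.1496 0.1017]
wrist yellow 505 [0.4659 0.1551 0.1053] zpct [0.1044 0.1053 0.1061]
wrist loupe hull circle [0.4223 0.1479 0.03  ] rim n 2166 zmed 0.1101 slope [-0.001  0.005]
   post top 812 [0.4782 0.1568 0.1516]
   case 227 [4.306e-01 2.000e-04 4.430e-02]
scene yellow 12 [0.4624 0.1547 0.1046] zpct [0.1031 0.1046 0.1055]
scene loupe hull circle [0.4203 0.1474 0.0309] rim n 66 zmed 0.1057 slope [0.029 0.001]
   post top 8 [0.4762 0.1573 0.1492]
   plate 17 [0.3999 0.1187 0.0083]
   case 270 [4.187e-01 1.000e-04 4.240e-02]
  gauge 0.62 [202. 193.  16.  17.]
  gauge 0.62 [139. 225.  16.  18.]
top loupe hull circle [0.4198 0.1477 0.0277] rim n 25 zmed 0.1088 slope [-0.004  0.107]
   plate 3 [0.396  0.1238 0.0097]
  gauge 0.5 [135. 191.  19.  15.]
  gauge 0.4 [190. 187.  13.  10.]
wrist loupe 0.65 [188.1, 69.1, 138.3, 269.6]
 loupe z0.109 [0.4223 0.1484 0.0295] 384
 loupe z0.102 [0.4224 0.1477 0.031 ] 374
 post top xy [[0.4797 0.1568 0.15  ]]
scene loupe 0.62 [192.7, 170.6, 51.4, 26.1]
 loupe z0.109 [0.4168 0.1475 0.0317] 51
 loupe z0.102 [0.42   0.1478 0.032 ] 53
 gauge 0.54 [137.9, 221.9, 17.7, 22.2]f.py:5: RuntimeWarning: Mean of empty slice.
  return least_squares(f,[*q.mean(0),.03],loss="soft_l1",f_scale=.001).x
  ret = um.true_divide(
Traceback (most recent call last):
  File "f.py", line 5, in circ
    return least_squares(f,[*q.mean(0),.03],loss="soft_l1",f_scale=.001).x
           ~~~~~~~~~~~~~^^^^^^^^^^^^^^^^^^^^^^^^^^^^^^^^^^^^^^^^^^^^^^^^
ValueError: Initial guess is outside of provided bounds
```

Run:
```python
from f import *
s=read_state(); Rt=Ro.from_quat(s["ee_rot"]).as_matrix(); p=snapshot("wrist"); R,t,K=cam(p)
print("wristcam in tool",np.round((Rt.T@(-R.T@t-s["tool_pos"]))*1000,1)," start 72.1 1.2 -144.7;", np.round(Rt.T@R.T,3).tolist())
for n in["scene","top"]:
    p=snapshot(n); o=np.load(f"{n}0.npz")["px"]; g=cv2.cvtColor(o,cv2.COLOR_BGR2HSV).astype(int); w0=np.load(f"{n}0.npz")["w"]
    k=(g[...,1]<40)&(g[...,2]>150)
    N,l,st,ce=cv2.connectedComponentsWithStats(k.astype(np.uint8)); x0=np.array({"scene":(209,204),"top":(198,187)}[n])
    i=1+np.argmin(np.hypot(*(ce[1:]-x0).T)); cs,_=cv2.findContours((l==i).astype(np.uint8),0,1); e=cv2.fitEllipse(cv2.convexHull(cs[0]))
    print(n,"white",st[i],e[0],e[1],"-> z.023",np.round(plane(p,[e[0][0]],[e[0][1]],.023),4), "depth",np.round(np.nanmedian(w0[l==i],0),4))
    q=plane(p,cs[0][:,0,0],cs[0][:,0,1],.023)[:,:2]; print("  circle",np.round(circ(q),4))
    d=cv2.absdiff(o,p["pixels"]).sum(2)
    cv2.imwrite(f"pics/now_{n}.png",p["pixels"])
a=cv2.resize(cv2.imread('pics/now_scene.png')[155:225,175:255],None,fx=8,fy=8,interpolation=0)
b=cv2.resize(cv2.imread('pics/now_top.png')[150:220,170:250],None,fx=8,fy=8,interpolation=0)
cv2.imwrite('pics/now.png',cv2.resize(np.hstack([a,b]),(800,350)))
```

```text
wristcam in tool [  70.6    1.9 -144.7]  start 72.1 1.2 -144.7; [[0.0, -0.961, -0.278], [1.0, 0.0, 0.001], [-0.0, -0.278, 0.961]]
scene white [200 195  19  15 173] (209.15341186523438, 201.9392852783203) (15.019347190856934, 18.20671272277832) -> z.023 [[0.414  0.1498 0.023 ]] depth [0.4168 0.1505 0.022 ]
  circle [0.4143 0.15   0.0247]
top white [188 166  21  33 488] (198.48568725585938, 183.68402099609375) (23.040964126586914, 38.141014099121094) -> z.023 [[0.4256 0.1462 0.023 ]] depth [0.4248 0.1443 0.0106]
  circle [0.4234 0.1419 0.0451]
```

View pics/now.png

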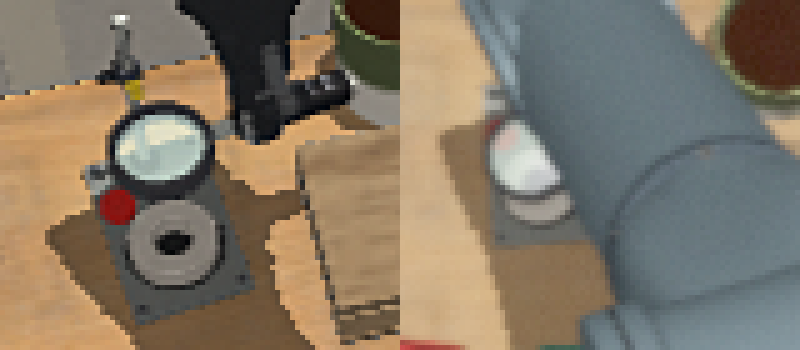

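Now: in the scene view the loupe ring sits at (160,147), its centre slightly right of and beyond the steel ring at (174,243). Scene and wrist agree that the lens is about 4 mm too far in +x and 2 mm short in +y. In the wrist camera it is also about 0.7 mm low. I'll correct all three.

Call:
carry_out([
  [[1.3,-1.8,-0.4],[0,0,0],0],
  [[1.3,-1.7,-0.3],[0,0,0],0],
  [[0,0,0],[0,0,0],0],
  [[0,0,0],[0,0,0],0],
  [[0,0,0],[0,0,0],0],
  [[0,0,0],[0,0,0],0],
])

```text
clock: 12.25
tool_pos: [0.4259, 0.0945, 0.0985]
ee_rot: [0.644, 0.765, -0.0, -0.0]
contact_force: [-0.3, 0.7, -0.7]
gripper_width: 0.0163
```

Run:
```python
from f import *
look("d3")
p=snapshot("wrist"); m=regions_of(p,"loupe")[0]["pixels"]; cs,_=cv2.findContours(m.astype(np.uint8),0,1); c=max(cs,key=len)[:,0].astype(float)
for z in(.1115,.1045):
    q=plane(p,c[:,0],c[:,1],z)[:,:2]; d=abs(np.hypot(*(q-[.4185,.1495]).T)-.03)<.005; print(np.round(circ(q[d]),4))
p=snapshot("scene"); print([(np.round(d["score"],2),np.round(d["box"])) for d in search_frame(p,"red_token")[:2]], read_state()["qd"].round(4))
```

```text
12.25 [0.4259 0.0945 0.0985] tool z [-0. -0. -1.] x [-0.17   0.985 -0.   ]
lens by kinematics [0.4153 0.1516 0.1025]
wrist yellow 498 [0.4658 0.1552 0.1053] zpct [0.1043 0.1053 0.106 ]
wrist loupe hull circle [0.4186 0.1493 0.0303] rim n 2062 zmed 0.1108 slope [-0.002  0.006]
   post top 807 [0.4781 0.1569 0.1515]
   case 224 [0.4268 0.0019 0.0443]
scene yellow 12 [0.4627 0.1546 0.1029] zpct [0.0999 0.1029 0.105 ]
scene loupe hull circle [0.4152 0.1482 0.0314] rim n 69 zmed 0.1066 slope [0.026 0.027]
   post top 8 [0.4768 0.1573 0.1496]
   plate 19 [0.4009 0.1182 0.0078]
   case 270 [ 4.195e-01 -1.000e-04  4.230e-02]
  gauge 0.49 [139. 224.  17.  16.]
  gauge 0.47 [201. 194.  17.  17.]
top loupe hull circle [0.4159 0.15   0.0279] rim n 23 zmed 0.1074 slope [0.016 0.101]
   case 9 [ 0.4391 -0.0175  0.0429]
  gauge 0.64 [135. 191.  17.  18.]
[0.4184 0.1504 0.0291]
[0.4185 0.1498 0.0306]
[] [ 0.0012  0.0003  0.0014  0.0012  0.002  -0.0001  0.0002]
```

```bash
python3 -c "
from bench import *
print(job_done())"
```

```text
the job is handed in; nothing more can be done
None
```

The loupe is held level over the ring gauge, the ring on the stage with the red token, at the height of that stage's yellow pointer. The job was handed in at about 12.5 s of the 34 s allowed.

What the last checks showed:
- **Centring:** the wrist camera puts the lens at (0.4185, 0.150) and the ring at (0.4185, 0.1495). The scene camera agrees to within about 2 mm.
- **Height:** the wrist camera gives the same height for the lens centre and the pointer tip, 0.1038 m raw. That camera reads about 2 mm high on surfaces of known height, so the true height is about 0.102 m.
- **Level and steady:** the tilt measured on the loupe rim is under 0.5°. The joints were at rest and the force reading was at noise level. The last pictures viewed, before a final shift of about 4 mm, showed the loupe clear of the pointer, post and token.

Not everything agreed:
- **First lens position:** my first estimate of the lens position in the gripper was about 3–4 mm off. I replaced it with direct camera comparisons.
- **Coarse loupe heights:** the scene and top cameras put the loupe rim 3–4 mm lower than the wrist camera did. I didn't rely on them because they had very few pixels on it.
- **Post distance:** the steel post measured about 2 mm closer to the ring than the drawing says. I centred on the ring itself.
- **Red token:** the last automatic search for the red token found nothing. It was in plain view in the pictures taken before the final shift.

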